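Square a wood blank into the corner of the squaring board

TASK

Push the longer dark wood blank along the squaring board into the corner: its long side flat against the fence and its end snug against the rectangular stop block (not the round peg), with no gap at either. Only push it with the fingers, keeping it flat on the board: do not lift it, and leave everything else where it is.

Things in the scene. Friction and masses are not known exactly. Their poses are not given: they have to be found in the camera images.
- jig: squaring board, fixed: pale plywood plate 220 (x) x 440 (y) x 18 mm, its top 18 mm above the bench. A fixed wooden fence, 30 wide, 16 mm above the plate, runs along its far long edge; the fence's inner face (towards the robot) is at x = +80 mm here. Origin: centre of the plate's underside; x points across to the fence, y along it, z up. Turned by up to 0.2 rad.
- stop: the stop: rectangular wooden block 40 (x) x 30 (y) x 32 mm tall, fixed on the plate, its back touching the fence, near the left or the right end of the fence (it varies). Origin: centre of its underside; axes as the board's. The blank's end must meet its face that looks to the middle of the board, 15 mm from the origin along y.
- dog: round steel bench dog (peg), diameter 24, 32 mm tall, fixed on the plate near the other end of the fence. It is not the stop. Origin: centre of its underside.
- blank: the blank, the longer of two loose dark wood pieces, askew on the plate between stop and dog: 55 (x) x 130 (y) x 20 mm tall, 0.1 to 0.2 kg; about 1 N slides it on the plate. Origin: centre of its underside. y is its long axis, its +x side faces the fence, up to 0.4 rad off at the start; it has 60 to 105 mm to go to the fence and 50 to 115 mm to the stop.
- offcut: the short offcut: same dark wood and section as the blank but only 50 long, 55 x 50 x 20 mm, lying loose near one front corner of the board. Not to be moved. Origin: centre of its underside.
- jar: small closed glass jar with a metal cap, diameter 40, 45 mm tall, standing near the other front corner of the board. Not to be moved. Origin: centre of its underside.
- screwdriver: screwdriver, 200 mm, lying on the bench left of the board. Not to be moved.
- hammer: hammer, 270 mm, lying on the bench right of the board. Not to be moved.
- cork_block: cork sanding block 100 x 60 x 35 mm on the bench left of the board. Not to be moved.
- glue: white glue bottle, diameter 56, 150 mm tall, on the bench at the far left of the board. Not to be moved. Origin: centre of its underside.
- file: flat file with a wooden handle, 260 mm, lying on the bench to the right of the board's far end. Not to be moved.
Mind the look-alikes: they are no part of the job. Leave any purple or turquoise look-alike of the blank alone.

How it is judged:
At the end, for the whole second after the job is handed in: The blank lies flat and at rest on the plate, its long side within 3 mm of the fence and parallel to it within 0.03 rad, its end within 3 mm of the stop block's inner face (x of blank in the frame of jig between 0.0495 and 0.0555 m and y of blank in the frame of stop between -0.083 and 0.083 m and angle between the y axis of blank and the y axis of jig, either way round below 0.03 rad and angle between blank's own z axis and vertical below 0.05 rad and z of blank in the frame of jig below 0.021 m and linear speed of blank below 0.01 m/s); the robot touches nothing.
It fails at once if the blank is lifted more than 8 mm off the plate (z of blank in the frame of jig above 0.026 m).
It fails at once if the blank is tipped (angle between blank's own z axis and vertical above 0.3 rad).
It fails at once if another loose thing is moved by more than 20 mm (distance of any of offcut, jar, screwdriver, hammer, cork_block, glue, file from where it was at the start of the episode above 0.02 m).
It also fails if it takes over 38 s, if anything falls off the work surface, if the arm or the gripper's body presses on something with over 40 N, if the wrist force passes 120 N, or if a joint passes its speed limit or range.

ROBOT

A 6-joint arm with a two-finger parallel gripper is mounted at the origin on the work surface. World frame = base frame: x ahead of the robot, y to its left, z up, the work surface at z = 0. Lengths are in m, angles in rad, forces in N, time in s.
With the tool pointing down it reaches from about 0.3 to 0.75 m from the base axis. Payload 8.5 kg.
Tool frame: the origin (TCP) lies between the finger pads; the fingertips stand robot.tip_reach ahead of it and the grasp point (between the pads) lies 2 mm behind it (robot.tip_reach is the distance from the TCP to the fingertips, in m); x points along the fingers, z is the direction in which the jaws open and shut, and the axes are right-handed (so a half turn about x gives the same grasp; the last joint's range is limited). The gripper opens to 85 mm and grips with 20 to 120 N. Pads are 22 mm wide; open, the fingers measure 114 mm over their backs; the gripper's body (76 mm by 85 mm) begins 54 mm behind the grasp point. The pads swing forward as they close: fully open they stand 13 mm farther back than shut.
Start: joints at [-1.368, 0.381, 1.297, -0, 1.464, -0.215], TCP at [0.223, -0.503, 0.248] pointing down, gripper open.
Joint ranges: [-3.11, 3.11], [-0.89, 2.33], [0.22, 2.48], [-1.42, 4.56], [0.17, 2.85], [-2.88, 2.88]. Speed limits (rad/s): [2.39, 2.39, 3.14, 3.14, 3.14, 3.14].

INTERFACE

Orientations are given as a unit quaternion [w, x, y, z].
In Python, from bench import robot gives the robot as it stands.
- The arm moves only by the tool carry_out, never from a script. Its argument "targets" is a list of rows, each an object with "fingers": the opening, from -1 (shut) to 1 (fully open); "delta_pos": the shift along the tool's x, y, z in mm, a list of three; "yaw": the turn about the tool's x in degrees. In form: [{"fingers": fingers, "delta_pos": [tx, ty, tz], "yaw": yaw}, ...]. A call has 1 to 20 rows; each row shifts and turns the commanded pose from where the row before left it, along the tool's axes as they then stand; what a row does not reach is not made up. A row lasts 1/8 s, in which the tool goes at most 62.5 mm and 10.7 degrees, less where a joint would pass 70% of its speed; a pose out of reach is approached as far as the arm can. A call is refused whole if a number of a shift passes 62.5 or a number of a turn 10.7, either way. A call with a gripper value outside its range is refused whole. The fingers move at their own pace and stop on an object; the grip force is fixed at half the most. Time passes only in rows, so rows that do not move let the fingers close. It gives the time, the measured TCP pose, the force and the opening at its end, in the units of the state.
- robot.get_obs(): the state, without advancing time (a new reading comes with each control period).
- robot.capture(name): name is "side" or "top"; returns a dict with "frame" (480x640x3 uint8, red, green, blue), "z_map" (480x640 float32, m along the optical axis (not along the pixel's ray), 0 where there is no reading), "mtx" (3x3 intrinsics, pixels), "distortion" ([k1, k2, p1, p2, k3] as OpenCV has them; the pictures are not rectified), "R" (3x3) and "t" (3): a world point X has camera coordinates R X + t. Camera axes: x right, y down, z forward; pixel columns grow to the right and rows downward; lengths in m; the calibration is good to about 2 mm. A picture is of the moment at which its call begins.
- robot.job_done(): hands the job in, once; it reports no verdict.
Trained networks look in the newest picture that a camera, given by its name, has taken for a name from the list of things; names that differ only in an ending like _2 or _b are one class to them, and where a whole thing is asked for, a point or a joint stands for the part that bears it (a point fixed in the world has none). Each returns a list of dicts, best first, with "confidence" (0 to 1); they miss things now and then, are a little off and sometimes report something else, mostly with a low value. They report only what shows in the picture. A call takes as long as a camera call. They do not tell look-alikes from the thing itself.
- robot.silhouettes(camera, target): "mask" (480x640 bool, what is visible of it) and "pixel" ([row, column] in pixels, amid what is visible of it).
The state is a dict: "clock": time; "qpos": joint angles; "joint_vel": joint speeds; "joint_torque": joint torques, N m; "position": TCP position; "ee_rot": TCP orientation; "ft_force": force on the tool from outside, world axes, zero at the start; "torque": the same for the moment, N m; "width": finger opening in m.
Only numpy, scipy, OpenCV 4.12 (cv2) and the standard library are available. Lean on these libraries where they do the work, as an engineer would, in place of code of your own. Each camera call takes 0.05 s, during which the arm holds its last target.

## Working session

There is one attempt and no reset: what is moved stays moved. The work goes in short steps, Python scripts to look and compute and a tool call to move; the robot and the scene stay as the last step left them, time stands still between calls to the robot, and variables do not carry over. Pictures are saved under pics/ and viewed, and the job is handed in when it is done.

Besides the shell and the picture viewer there is one more tool, called after ">>>" by a JSON object that holds its "api" and its "payload". carry_out: Moves the arm, as the interface text tells. Its arguments: {"type":"object","properties":{"targets":{"type":"array","items":{"type":"object","properties":{"fingers":{"type":"number"},"delta_pos":{"type":"array","items":{"type":"number"}},"yaw":{"type":"number"}}}}},"required":["targets"]}

```bash
ls; mkdir -p pics
python3 - <<'E'
from bench import robot
import cv2
print(robot.tip_reach)
print(robot.get_obs())
for n in ("top","side"):
    c=robot.capture(n); cv2.imwrite(f"pics/{n}0.png",c["frame"][:,:,::-1]); print(n,c["mtx"],c["distortion"],c["R"],c["t"])
    for t in ("blank","jig","stop","dog"):
        try:
            for r in robot.silhouettes(n,t): print(t,r["confidence"],r["pixel"],r["mask"].sum())
        except Exception as e: print(t,e)
E
```

```text
pics
0.017
{'clock': 0.0, 'qpos': array([-1.36831896e+00,  3.81190645e-01,  1.29829438e+00,  8.80132837e-06,
        1.46359171e+00, -2.15333820e-01]), 'joint_vel': array([-0.00089584,  0.00099387,  0.00043653, -0.00109403,  0.00033871,
       -0.00038244]), 'joint_torque': array([ 4.35930212e-05, -4.48463595e+01, -2.31279820e+01, -1.81061059e-04,
        4.74527740e-03, -1.88213323e-05]), 'position': array([ 0.22309371, -0.50241553,  0.2477033 ]), 'ee_rot': array([ 0.59245717,  0.38581027,  0.59319002, -0.38505913]), 'ft_force': array([0.37938597, 0.09914717, 0.49588066]), 'torque': array([ 0.04981098,  0.00616056, -0.01989292]), 'width': 0.08570689795688911}
top [[491.9298967    0.         315.28090277]
 [  0.         491.9298967  238.95623522]
 [  0.           0.           1.        ]] [0.02353871 0.         0.         0.         0.        ] [[-0.00367326 -0.99991683 -0.01236278]
 [-0.99349641  0.00505607 -0.11375111]
 [ 0.11380416  0.01186454 -0.99343236]] [0.03628476 0.58417978 1.1937997 ]
blank 0.69 [156.5, 256.6] 1053
blank 0.68 [345.1, 286.2] 1211
blank 0.62 [266.5, 301.8] 1118
jig 0.73 [230.0, 378.8] 209
jig 0.72 [240.4, 305.0] 13372
stop 0.82 [229.1, 375.8] 229
stop 0.21 [266.4, 239.0] 174
dog 0.44 [216.7, 247.2] 93
side [[482.7792674    0.         316.96705274]
 [  0.         482.7792674  233.51364454]
 [  0.           0.           1.        ]] [0.01317634 0.         0.         0.         0.        ] [[-0.83260972 -0.55350824 -0.0197403 ]
 [-0.26503622  0.42946756 -0.86331536]
 [ 0.48632998 -0.71357287 -0.5042786 ]] [0.49606754 0.16528489 0.80209747]
blank 0.91 [295.3, 409.2] 1837
blank 0.81 [248.2, 187.4] 1324
blank 0.61 [250.5, 328.0] 1386
jig 0.97 [258.9, 292.0] 11244
stop 0.53 [200.0, 342.9] 344
dog 0.45 [262.7, 238.1] 207
```

View pics/top0.png

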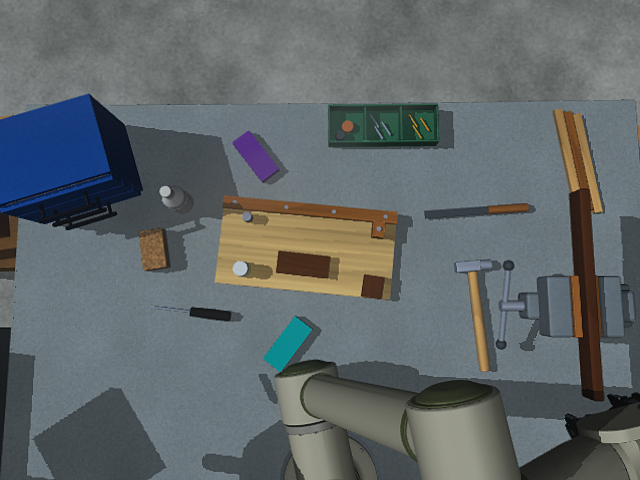

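View pics/side0.png

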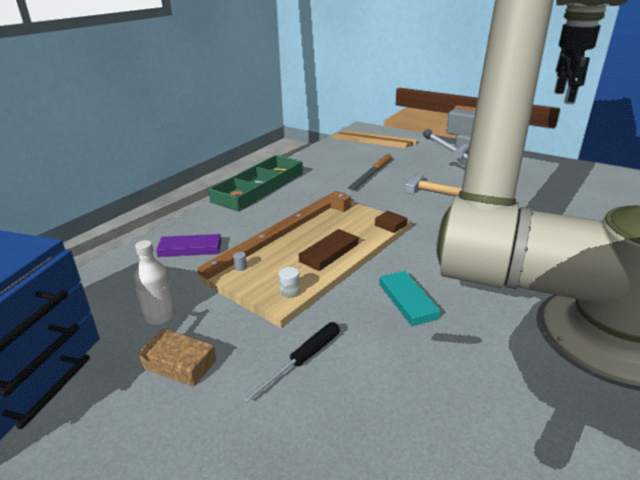

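The top view shows the fence along the far edge (row about 210). The stop is at the right end (229,376) and the dog at the left (217,247). The brown blank is at (266,302), the offcut at (287,373) and the jar at (268,240). The purple and turquoise decoys lie off the board. Next I measure the poses.

```bash
cat > h.py <<'E'
from bench import robot
import cv2, numpy as np
def plane(c,px,z):
    """px Nx2 (col,row) -> world pts on height z"""
    u=cv2.undistortPoints(np.asarray(px,float).reshape(-1,1,2),c["mtx"],c["distortion"]).reshape(-1,2)
    d=np.c_[u,np.ones(len(u))]@c["R"]; o=-c["R"].T@c["t"]
    return o+d*((z-o[2])/d[:,2])[:,None]
def cloud(c,m):
    r,k=np.nonzero(m&(c["z_map"]>0)); z=c["z_map"][r,k]
    u=cv2.undistortPoints(np.c_[k,r].astype(float).reshape(-1,1,2),c["mtx"],c["distortion"]).reshape(-1,2)
    return (np.c_[u,np.ones(len(u))]*z[:,None]-c["t"])@c["R"]
def rect(P):
    (cx,cy),(a,b),an=cv2.minAreaRect(P[:,:2].astype(np.float32)*1000)
    return np.round([cx,cy,a,b,an],1)
E
python3 - <<'E'
from h import *
for n in ("top","side"):
    c=robot.capture(n)
    for t in ("blank","jig","stop","dog","offcut","jar"):
        for r in robot.silhouettes(n,t):
            P=cloud(c,r["mask"])
            if len(P)==0: continue
            z=np.percentile(P[:,2],[10,50,90]).round(4)
            zz={"blank":.038,"jig":.018,"stop":.05,"dog":.05,"offcut":.038,"jar":.063}[t]
            rr,kk=np.nonzero(r["mask"]); Q=plane(c,np.c_[kk,rr],zz)
            T=P[P[:,2]>zz-.006]
            col=c["frame"][r["mask"]].mean(0).astype(int)
            print(n,t,r["confidence"],np.round(r["pixel"]),"z",z,"planerect",rect(Q),"toprect",rect(T) if len(T)>4 else None,col)
c=robot.capture("top")
f=c["frame"][180:320,200:420]; cv2.imwrite("pics/crop0.png",cv2.resize(f[:,:,::-1],None,fx=3.6,fy=3.6,interpolation=cv2.INTER_CUBIC))
E
```

```text
top blank 0.96 [264. 302.] z [0.0353 0.0387 0.0418] planerect [522.   63.9 132.4  59.   82.3] toprect [522.8  64.7 129.9  55.   83.2] [71 46 30]
top blank 0.77 [346. 284.] z [0.0165 0.0203 0.0236] planerect [327.4 101.8  55.9 130.5  52.7] toprect None [ 15 135 140]
top blank 0.66 [154. 258.] z [0.0173 0.0208 0.0239] planerect [797.3 184.3 132.   54.9  37.4] toprect None [ 86  54 126]
top jig 0.56 [240. 307.] z [0.0158 0.0193 0.034 ] planerect [568.   57.  445.3 228.5  84.5] toprect [566.2  57.6 441.3 222.8  84.2] [152 127  84]
top stop 0.76 [228. 380.] z [0.0465 0.0505 0.0532] planerect [ 606.  -119.5   30.    40.6   83.8] toprect [ 606.9 -120.6   27.6   37.1   83.6] [119  81  51]
top stop 0.26 [210. 477.] z [0.0112 0.0155 0.0225] planerect [ 652.1 -362.4   21.4  254.9    3.5] toprect None [74 65 58]
top dog 0.55 [214. 248.] z [0.0371 0.0502 0.0538] planerect [640.6 201.3  26.7  19.2  44.9] toprect [642.  202.7  22.3  19.2  44.9] [105 110 120]
top dog 0.47 [266. 241.] z [0.0573 0.0633 0.0658] planerect [511.8 213.2  34.5  29.4  89.7] toprect [5.112e+02 2.129e+02 2.930e+01 3.090e+01 4
[... 761 characters left out ...]
0332] planerect [570.6  55.9 476.8 262.3  84. ] toprect [566.9  58.8 443.5 225.8  84.1] [168 145 105]
side stop 0.58 [198. 339.] z [0.0228 0.0402 0.0505] planerect [592.  -95.9  49.9  99.7  31.4] toprect [ 607.8 -118.2   32.6   41.8   84.9] [128  92  60]
side dog 0.64 [264. 238.] z [0.0199 0.0364 0.0503] planerect [623.9 221.2  23.1  71.   42.1] toprect [639.8 206.4  19.7  22.   35.7] [125 128 134]
side offcut 0.58 [223. 390.] z [0.0222 0.0364 0.0385] planerect [458.8 -89.7  78.6  72.2  78.6] toprect [ 465.3 -104.5   54.6   57.1   82.1] [85 57 39]
side jar 0.76 [282. 291.] z [0.0259 0.0494 0.0633] planerect [494.2 240.3  36.1  89.4  37.6] toprect [511.6 219.9  33.7  34.8  56.8] [172 179 175]
```

View pics/crop0.png

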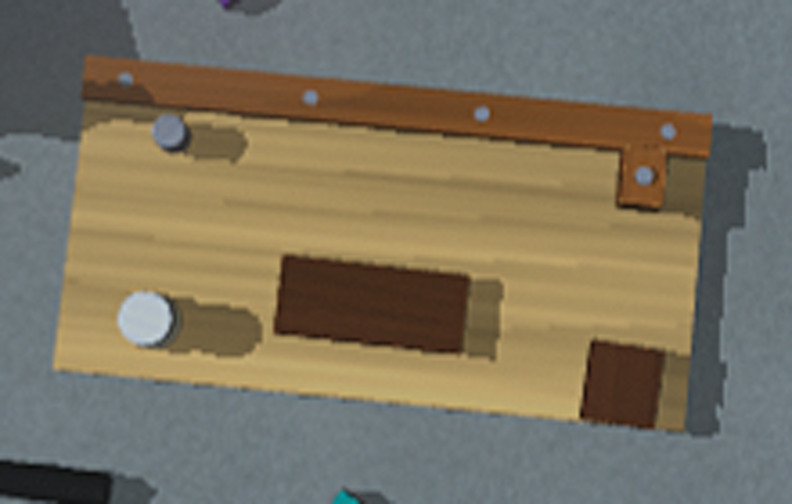

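```bash
cat >> h.py <<'E'
from scipy.spatial.transform import Rotation as Ro
def tool():
    o=robot.get_obs(); q=o["ee_rot"]; return o,Ro.from_quat([*q[1:],q[0]]).as_matrix()
YAW=np.deg2rad(-5.9); C0=np.array([.5665,.058])
XJ=np.array([np.cos(YAW),np.sin(YAW)]); YJ=np.array([-np.sin(YAW),np.cos(YAW)])
def w2j(p): d=np.asarray(p)[...,:2]-C0; return np.stack([d@XJ,d@YJ],-1)*1000
def j2w(x,y): return C0+(x*XJ+y*YJ)/1000
E
python3 - <<'E'
from h import *
o,R=tool(); print(R.round(3)); 
print("jaw dir deg",np.degrees(np.arctan2(R[1,2],R[0,2])))
print("blank",w2j([.5225,.0655]),"stop",w2j([.6075,-.120]),"dog",w2j([.6405,.204]),"off",w2j([.4657,-.1055]),"jar",w2j([.5115,.214]))
# fence inner face from top depth: points z 30..37 in fence
c=robot.capture("top"); P=cloud(c,np.ones((480,640),bool)); J=w2j(P)
m=(P[:,2]>.028)&(P[:,2]<.042)&(J[:,0]>60)&(J[:,0]<120)&(np.abs(J[:,1])<140)
for y in range(-140,140,40):
    s=m&(J[:,1]>y)&(J[:,1]<y+40)&(P[:,2]>.031); print(y,np.percentile(J[s,0],[2,98]).round(1),s.sum())
m=(P[:,2]>.045)&(P[:,2]<.058)&(J[:,0]>30)&(J[:,0]<90)&(J[:,1]<-100)&(J[:,1]>-230)
print("stop ext",np.percentile(J[m],[1,99],axis=0).round(1))
E
```

```text
[[ 0.     0.914  0.406]
 [-0.     0.406 -0.914]
 [-1.     0.     0.   ]]
jaw dir deg -66.0596708544619
blank [-44.53786798   2.93739951] stop [  59.07988705 -172.84260744] dog [ 58.6002981  152.83325902] off [ -83.4594642  -172.99539831] jar [-70.74429068 149.52004995]
-140 [ 80.6 109.8] 180
-100 [ 80.4 109.5] 178
-60 [ 80.8 109.4] 181
-20 [ 80.2 109.4] 179
20 [ 80.4 109.7] 180
60 [ 79.8 109.8] 176
100 [ 80.4 109.3] 183
stop ext [[  40.3 -189.7]
 [  79.6 -159.9]]
```

>>> {"api": "carry_out", "payload": {"targets": [{"fingers":-0.2,"delta_pos":[0,0,0],"yaw":10},{"fingers":-0.2,"delta_pos":[0,0,0],"yaw":10},{"fingers":-0.2,"delta_pos":[0,0,0],"yaw":9.9},{"fingers":-0.2,"delta_pos":[0,12,-42.5],"yaw":0},{"fingers":-0.2,"delta_pos":[0,12,-42.5],"yaw":0},{"fingers":-0.2,"delta_pos":[0,12,-42.5],"yaw":0},{"fingers":-0.2,"delta_pos":[0,12,-42.5],"yaw":0},{"fingers":-0.2,"delta_pos":[0,12,-42.5],"yaw":0},{"fingers":-0.2,"delta_pos":[0,12,-42.5],"yaw":0},{"fingers":-0.2,"delta_pos":[0,12,-42.5],"yaw":0},{"fingers":-0.2,"delta_pos":[0,12,-42.5],"yaw":0},{"fingers":-0.2,"delta_pos":[0,12,-42.5],"yaw":0},{"fingers":-0.2,"delta_pos":[0,12,-42.5],"yaw":0},{"fingers":-0.2,"delta_pos":[0,12,-42.5],"yaw":0},{"fingers":-0.2,"delta_pos":[0,12,-42.5],"yaw":0},{"fingers":-0.2,"delta_pos":[0,12,-42.5],"yaw":0},{"fingers":-0.2,"delta_pos":[0,12,-42.5],"yaw":0}]}}

```text
clock: 3.42
position: [0.4525, 0.0731, 0.2485]
ee_rot: [0.473, 0.525, 0.473, -0.525]
ft_force: [0.6, 0.0, 0.4]
width: 0.0342
```

```bash
cat > st.py <<'E'
from h import *
o,R=tool(); p=o["position"]; print("t",round(o["clock"],2),"jig",w2j(p).round(1),"z",round(p[2]*1000,1),"jaw-yJ deg",round(np.degrees(np.arctan2(R[1,2],R[0,2]))+95.9,2),"tilt",R[:,0].round(3),"w",round(o["width"],4),"F",o["ft_force"].round(1),"q",o["qpos"].round(2))
E
python3 st.py
```

```text
t 3.42 jig [-115.     3.3] z 248.5 jaw-yJ deg -0.06 tilt [ 0.001 -0.    -1.   ] w 0.0342 F [0.6 0.  0.4] q [-0.1   0.22  1.54 -0.    1.39  1.58]
```

>>> {"api": "carry_out", "payload": {"targets": [{"fingers":-0.2,"delta_pos":[40,10,0],"yaw":0},{"fingers":-0.2,"delta_pos":[50,5,0],"yaw":0},{"fingers":-0.2,"delta_pos":[50,0,0],"yaw":0},{"fingers":-0.2,"delta_pos":[40,0,0],"yaw":0},{"fingers":-0.2,"delta_pos":[15,0,0],"yaw":0},{"fingers":-0.2,"delta_pos":[0,0,0],"yaw":0}]}}

```text
clock: 4.18
position: [0.4666, 0.0701, 0.0526]
ee_rot: [-0.473, -0.525, -0.474, 0.526]
ft_force: [-0.9, 0.2, 0.2]
width: 0.0344
```

```bash
python3 st.py
python3 - <<'E'
from h import *
c=robot.capture("side"); cv2.imwrite("pics/s1.png",cv2.resize(c["frame"][170:320,230:430,::-1],None,fx=4,fy=4,interpolation=cv2.INTER_CUBIC))
P=cloud(c,np.ones((480,640),bool)); J=w2j(P)
m=(J[:,0]>-115)&(J[:,0]<-82)&(abs(J[:,1])<60)&(P[:,2]>.024)
print(np.percentile(P[m,2],[1,5,20,50]).round(4), np.percentile(J[m],[1,99],axis=0).round(1))
for a in range(20,80,5):
  s=m&(P[:,2]>a/1000)&(P[:,2]<(a+5)/1000)
  if s.sum(): print(a,s.sum(),J[s].min(0).round(1),J[s].max(0).round(1))
E
```

```text
t 4.17 jig [-100.6    1.8] z 52.6 jaw-yJ deg -0.07 tilt [-0.002  0.    -1.   ] w 0.0344 F [-0.9  0.2  0.2] q [-0.1   0.5   1.78  0.    0.86  1.57]
[0.0401 0.05   0.0832 0.1273] [[-114.4  -54.8]
 [ -83.5   59.3]]
35 21 [-109.4  -16.7] [-90.1  27.5]
40 36 [-110.8  -19. ] [-88.8  33.4]
45 47 [-111.2  -21.3] [-86.8  34.3]
50 51 [-111.9  -19.6] [-89.4  35.4]
55 54 [-110.8  -29.1] [-87.1  35.5]
60 53 [-111.6  -27.5] [-87.2  35.1]
65 49 [-110.2  -27.8] [-88.4  34.7]
70 48 [-111.5  -25.4] [-88.5  34.3]
75 25 [-111.8  -27. ] [-92.3  33.6]
```

View pics/s1.png

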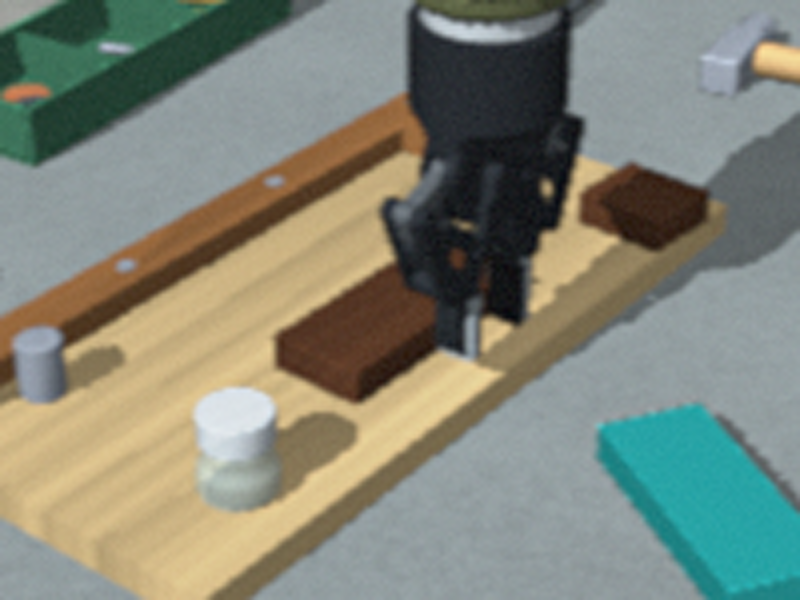

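>>> {"api": "carry_out", "payload": {"targets": [{"fingers":-0.2,"delta_pos":[9,0,0],"yaw":0},{"fingers":-0.2,"delta_pos":[0,10,0],"yaw":0},{"fingers":-0.2,"delta_pos":[0,6,0],"yaw":0},{"fingers":-0.2,"delta_pos":[0,6,0],"yaw":0},{"fingers":-0.2,"delta_pos":[0,10,0],"yaw":0},{"fingers":-0.2,"delta_pos":[0,10,0],"yaw":0},{"fingers":-0.2,"delta_pos":[0,10,0],"yaw":0},{"fingers":-0.2,"delta_pos":[0,10,0],"yaw":0},{"fingers":-0.2,"delta_pos":[0,10,0],"yaw":0},{"fingers":-0.2,"delta_pos":[0,10,0],"yaw":0},{"fingers":-0.2,"delta_pos":[0,10,0],"yaw":0},{"fingers":-0.2,"delta_pos":[0,6,0],"yaw":0},{"fingers":-0.2,"delta_pos":[0,6,0],"yaw":0},{"fingers":-0.2,"delta_pos":[0,4,0],"yaw":0},{"fingers":-0.2,"delta_pos":[0,0,0],"yaw":0}]}}

```text
clock: 6.1
position: [0.5749, 0.0588, 0.0443]
ee_rot: [0.474, 0.526, 0.473, -0.525]
ft_force: [1.1, 0.0, 0.1]
width: 0.0339
```

```bash
python3 st.py
cat > bl.py <<'E'
from h import *
import sys
for n in ("top","side"):
    c=robot.capture(n); cv2.imwrite(f"pics/{n}_{sys.argv[1]}.png",cv2.resize(c["frame"][170:320,200:420,::-1],None,fx=3.6,fy=3.6,interpolation=cv2.INTER_CUBIC))
    P=cloud(c,np.ones((480,640),bool)); J=w2j(P); col=c["frame"][np.nonzero(c["z_map"]>0)].astype(int)
    m=(P[:,2]>.030)&(P[:,2]<.046)&(abs(J[:,1])<170)&(J[:,0]<83)&(J[:,0]>-110)&(col.sum(1)<230)&(col[:,0]>1.3*col[:,2])&~((J[:,0]<-50)&(J[:,1]<-120))
    print(n,m.sum(),rect(np.c_[J[m]/1000]),"ext",np.percentile(J[m],[1,99],axis=0).round(1))
E
python3 bl.py a
```

```text
t 6.1 jig [8.3 1.7] z 44.3 jaw-yJ deg -0.07 tilt [ 0.001 -0.    -1.   ] w 0.0339 F [1.1 0.  0.1] q [-0.1   0.65  1.49  0.    1.01  1.57]
top 52 [ 35.2  -3.5 159.4 321.7  11.2] ext [[ -64.1 -163.8]
 [  82.4  169.1]]
side 596 [ 41.    0.  338.9  81.7  89.9] ext [[  16.3 -164.9]
 [  81.1  158.9]]
```

View pics/side_a.png

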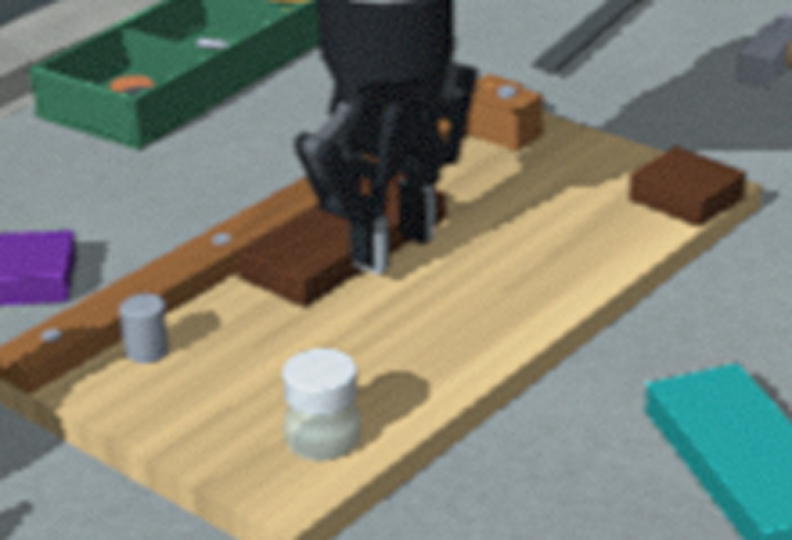

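View pics/top_a.png

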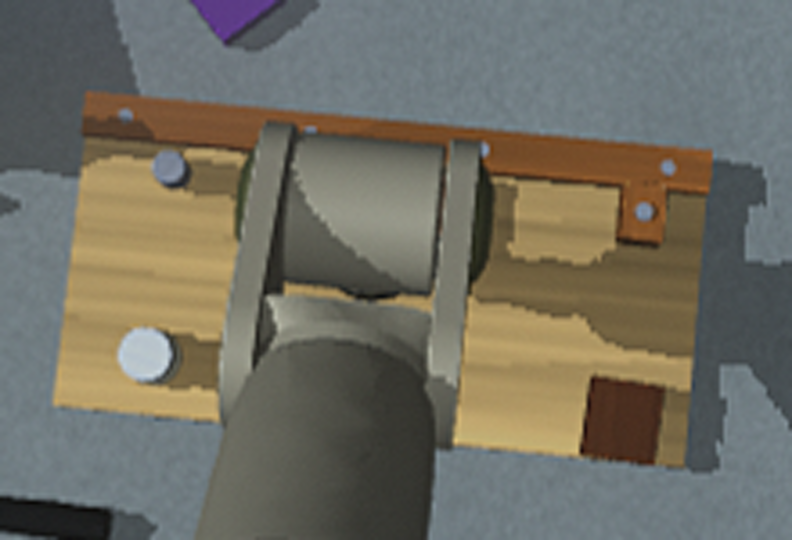

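>>> {"api": "carry_out", "payload": {"targets": [{"fingers":-0.2,"delta_pos":[0,-12,0],"yaw":0},{"fingers":-0.2,"delta_pos":[-35,0,0],"yaw":0},{"fingers":-1,"delta_pos":[-10,0,0],"yaw":0},{"fingers":-1,"delta_pos":[0,16,-30],"yaw":0},{"fingers":-1,"delta_pos":[0,16,-30],"yaw":0},{"fingers":-1,"delta_pos":[0,18,-36],"yaw":0},{"fingers":-1,"delta_pos":[0,0,0],"yaw":0}]}}

```text
clock: 7.08
position: [0.6223, 0.1524, 0.0883]
ee_rot: [0.474, 0.525, 0.474, -0.525]
ft_force: [-0.2, -0.7, 1.2]
width: 0.0002
```

```bash
python3 st.py;python3 bl.py b;  python3 - <<'E'
from h import *
c=robot.capture("side")
P=cloud(c,np.ones((480,640),bool)); J=w2j(P)
m=(abs(J[:,0]-46)<20)&(abs(J[:,1]-97)<30)&(P[:,2]>.045)
for a in range(45,110,5):
  s=m&(P[:,2]>a/1000)&(P[:,2]<(a+5)/1000)
  if s.sum(): print(a,s.sum(),P[s,2].min().round(4),J[s].min(0).round(1),J[s].max(0).round(1))
E
```

```text
t 7.08 jig [45.8 99.6] z 88.3 jaw-yJ deg 0.08 tilt [-0.  0. -1.] w 0.0002 F [-0.2 -0.7  1.2] q [0.06 0.68 1.25 0.   1.21 1.73]
top 1074 [ 5.140e+01 -5.660e+01  6.040e+01  2.264e+02  2.000e-01] ext [[  21.5 -160. ]
 [  80.6   53.9]]
side 1057 [ 50.2  -0.8 338.5  62.9  89.8] ext [[  19.6 -162.4]
 [  80.7  117.9]]
70 9 0.0712 [36.4 96.7] [ 53.8 106.3]
75 20 0.0752 [33.8 95.6] [ 49.6 110.9]
80 31 0.08 [33.1 86.1] [ 53.1 113. ]
85 30 0.0856 [34.2 85.8] [ 52.6 114.3]
90 41 0.0901 [33.9 84.3] [ 53.3 113.7]
95 26 0.0952 [34.1 86.6] [ 50.8 113.5]
100 34 0.1 [32.9 87.3] [ 53.8 114.5]
105 30 0.1051 [34.2 87.1] [ 44.1 113.9]
```

View pics/side_b.png

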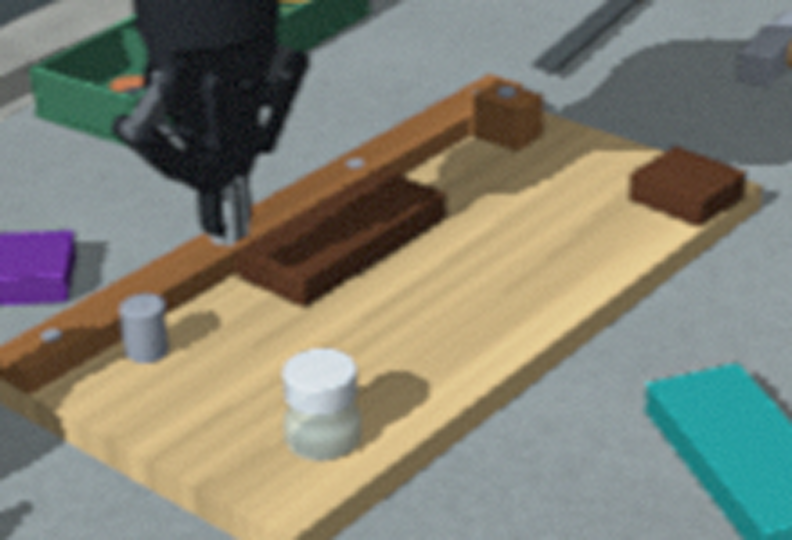

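>>> {"api": "carry_out", "payload": {"targets": [{"fingers":-1,"delta_pos":[25,2,0],"yaw":0},{"fingers":-1,"delta_pos":[19,0,0],"yaw":0},{"fingers":-1,"delta_pos":[0,0,6],"yaw":0},{"fingers":-1,"delta_pos":[0,0,6],"yaw":0},{"fingers":-1,"delta_pos":[0,0,6],"yaw":0},{"fingers":-1,"delta_pos":[0,0,8],"yaw":0},{"fingers":-1,"delta_pos":[0,0,10],"yaw":0},{"fingers":-1,"delta_pos":[0,0,10],"yaw":0},{"fingers":-1,"delta_pos":[0,0,10],"yaw":0},{"fingers":-1,"delta_pos":[0,0,10],"yaw":0},{"fingers":-1,"delta_pos":[0,0,10],"yaw":0},{"fingers":-1,"delta_pos":[0,0,10],"yaw":0},{"fingers":-1,"delta_pos":[0,0,8],"yaw":0},{"fingers":-1,"delta_pos":[0,0,6],"yaw":0},{"fingers":-1,"delta_pos":[0,0,4],"yaw":0},{"fingers":-1,"delta_pos":[0,0,0],"yaw":0}]}}

```text
clock: 9.22
position: [0.6136, 0.0462, 0.046]
ee_rot: [0.474, 0.526, 0.473, -0.525]
ft_force: [0.7, 2.4, 5.0]
width: 0.0001
```

```bash
python3 st.py;python3 bl.py c
```

```text
t 9.22 jig [48.1 -6.9] z 46.0 jaw-yJ deg -0.08 tilt [ 0.001  0.    -1.   ] w 0.0001 F [0.7 2.4 5. ] q [-0.12  0.69  1.37  0.    1.08  1.56]
top 725 [ 37.5  -2.9 154.7 321.7  11.1] ext [[  20.1 -159.9]
 [  80.6  140.1]]
side 849 [ 50.7   0.4 339.9  62.7  88.8] ext [[  18.7 -163.7]
 [  81.4  119.8]]
```

View pics/side_c.png

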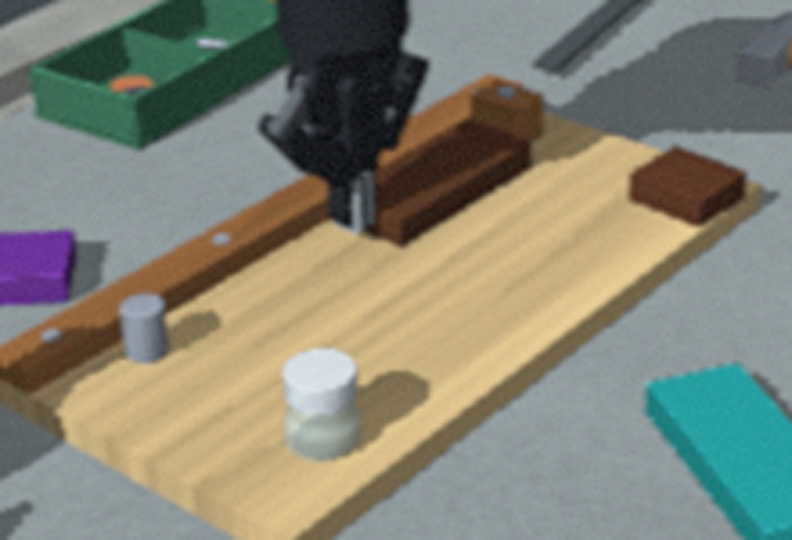

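>>> {"api": "carry_out", "payload": {"targets": [{"fingers":-1,"delta_pos":[0,0,3],"yaw":0},{"fingers":-1,"delta_pos":[0,0,2],"yaw":0},{"fingers":-1,"delta_pos":[0,0,0],"yaw":0}]}}

```text
clock: 9.7
position: [0.6131, 0.0417, 0.0459]
ee_rot: [0.473, 0.526, 0.473, -0.525]
ft_force: [0.9, 4.0, 6.1]
width: -0.0001
```

```bash
python3 st.py
```

```text
t 9.7 jig [ 48.  -11.4] z 45.9 jaw-yJ deg -0.07 tilt [ 0.001  0.    -1.   ] w -0.0001 F [0.9 4.  6.1] q [-0.12  0.69  1.37  0.    1.08  1.55]
```

>>> {"api": "carry_out", "payload": {"targets": [{"fingers":-1,"delta_pos":[0,0,2],"yaw":0},{"fingers":-1,"delta_pos":[0,0,1],"yaw":0},{"fingers":-1,"delta_pos":[0,0,0],"yaw":0}]}}

```text
clock: 10.07
position: [0.6127, 0.0388, 0.0458]
ee_rot: [0.473, 0.526, 0.473, -0.525]
ft_force: [0.9, 4.2, 6.4]
width: 0.0004
```

```bash
python3 st.py; python3 bl.py d
```

```text
t 10.07 jig [ 47.9 -14.3] z 45.8 jaw-yJ deg -0.06 tilt [ 0.001  0.    -1.   ] w 0.0004 F [0.9 4.2 6.4] q [-0.13  0.69  1.37  0.    1.07  1.55]
top 715 [ 37.3  -4.5 154.3 324.1  11. ] ext [[  20.1 -160.1]
 [  80.8  142.7]]
side 824 [5.030e+01 2.000e-01 3.399e+02 6.290e+01 8.900e+01] ext [[  18.6 -164.1]
 [  81.3  158.8]]
```

View pics/side_d.png

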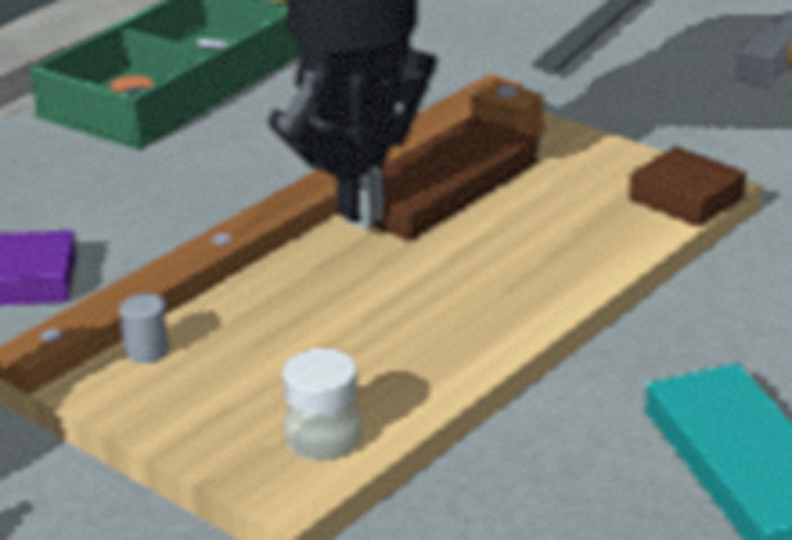

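>>> {"api": "carry_out", "payload": {"targets": [{"fingers":-1,"delta_pos":[0,0,2],"yaw":0},{"fingers":-1,"delta_pos":[0,0,1],"yaw":0},{"fingers":-1,"delta_pos":[0,0,0],"yaw":0}]}}

```text
clock: 10.55
position: [0.6124, 0.0358, 0.0459]
ee_rot: [0.473, 0.526, 0.473, -0.525]
ft_force: [0.4, 5.6, 6.7]
width: -0.0001
```

```bash
python3 st.py
```

```text
t 10.55 jig [ 47.9 -17.3] z 45.9 jaw-yJ deg -0.06 tilt [ 0.001  0.001 -1.   ] w -0.0001 F [0.4 5.6 6.7] q [-0.13  0.69  1.38  0.    1.07  1.54]
```

>>> {"api": "carry_out", "payload": {"targets": [{"fingers":-1,"delta_pos":[0,0,1.5],"yaw":0},{"fingers":-1,"delta_pos":[0,0,0],"yaw":0}]}}

```text
clock: 10.8
position: [0.6123, 0.0353, 0.0459]
ee_rot: [0.473, 0.526, 0.474, -0.524]
ft_force: [1.1, 9.3, 6.6]
width: 0.0002
```

```bash
python3 st.py
```

```text
t 10.8 jig [ 47.9 -17.9] z 45.9 jaw-yJ deg -0.06 tilt [ 0.001  0.002 -1.   ] w 0.0002 F [1.1 9.3 6.6] q [-0.14  0.69  1.38  0.    1.07  1.54]
```

>>> {"api": "carry_out", "payload": {"targets": [{"fingers":-1,"delta_pos":[0,0,-8],"yaw":0},{"fingers":-1,"delta_pos":[-30,0,-4],"yaw":0},{"fingers":-0.2,"delta_pos":[-15,-20,0],"yaw":0},{"fingers":-0.2,"delta_pos":[0,-36,30],"yaw":0},{"fingers":-0.2,"delta_pos":[0,-5,37],"yaw":0},{"fingers":-0.2,"delta_pos":[0,0,0],"yaw":0}]}}

```text
clock: 11.55
position: [0.5449, -0.016, 0.0901]
ee_rot: [-0.472, -0.526, -0.473, 0.526]
ft_force: [0.1, 0.4, 0.5]
width: 0.0344
```

```bash
python3 st.py; python3 bl.py e
```

```text
t 11.55 jig [-13.8 -75.8] z 90.1 jaw-yJ deg -0.22 tilt [-0.001 -0.001 -1.   ] w 0.0344 F [0.1 0.4 0.5] q [-0.25  0.54  1.54 -0.    1.07  1.43]
top 66 [  4.6   5.4 328.4 155.3  89.8] ext [[ -62.  -154.1]
 [  82.4  169.3]]
side 677 [ 53.7   5.9 328.7  61.7  85.1] ext [[  18.5 -149.9]
 [  81.4  156.3]]
```

View pics/side_e.png

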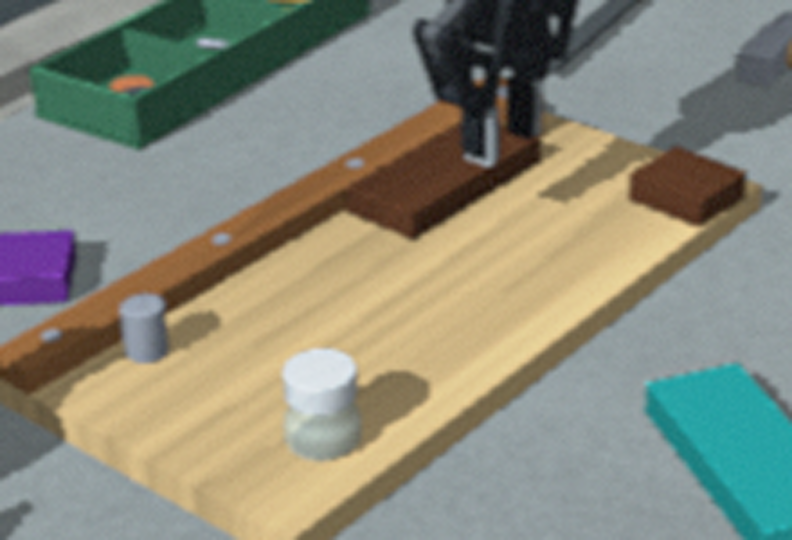

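View pics/top_e.png

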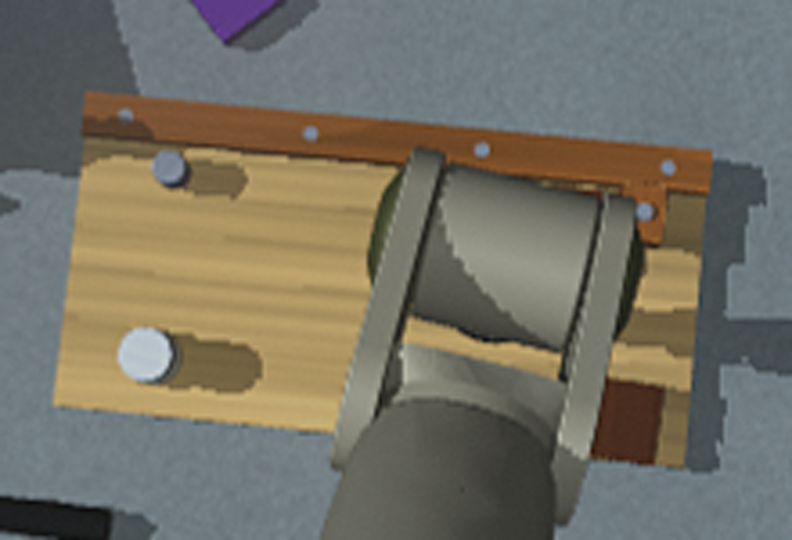

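>>> {"api": "carry_out", "payload": {"targets": [{"fingers":-0.2,"delta_pos":[20,0,17],"yaw":0},{"fingers":-0.2,"delta_pos":[25,0,0],"yaw":0},{"fingers":-0.2,"delta_pos":[0,8,0],"yaw":0},{"fingers":-0.2,"delta_pos":[0,7,0],"yaw":0},{"fingers":-0.2,"delta_pos":[0,5,0],"yaw":0},{"fingers":-0.2,"delta_pos":[0,4,0],"yaw":0},{"fingers":-0.2,"delta_pos":[0,3,0],"yaw":0},{"fingers":-0.2,"delta_pos":[0,0,0],"yaw":0}]}}

```text
clock: 12.65
position: [0.5697, -0.0335, 0.0455]
ee_rot: [-0.473, -0.525, -0.474, 0.526]
ft_force: [-7.9, -0.2, 4.4]
width: 0.0344
```

```bash
python3 st.py
```

```text
t 12.65 jig [ 12.6 -90.7] z 45.5 jaw-yJ deg -0.05 tilt [-0.003  0.    -1.   ] w 0.0344 F [-7.9 -0.2  4.4] q [-0.27  0.64  1.5  -0.    1.    1.41]
```

>>> {"api": "carry_out", "payload": {"targets": [{"fingers":-0.2,"delta_pos":[0,1,0],"yaw":0},{"fingers":-0.2,"delta_pos":[0,0,0],"yaw":0}]}}

```text
clock: 12.9
position: [0.5698, -0.0335, 0.0455]
ee_rot: [-0.472, -0.524, -0.475, 0.526]
ft_force: [-11.4, 0.3, 8.1]
width: 0.0339
```

```bash
python3 st.py; python3 bl.py f
```

```text
t 12.9 jig [ 12.7 -90.7] z 45.5 jaw-yJ deg -0.04 tilt [-0.005  0.001 -1.   ] w 0.0339 F [-11.4   0.3   8.1] q [-0.27  0.64  1.5  -0.    1.01  1.41]
top 47 [ 53.1 105.1 132.8 208.8  45. ] ext [[-62.2 -14.5]
 [ 82.3 169. ]]
side 526 [ 46.4   0.6 340.   74.   88.2] ext [[  19.3 -156.6]
 [  81.3  163.1]]
```

>>> {"api": "carry_out", "payload": {"targets": [{"fingers":-0.2,"delta_pos":[0,-12,0],"yaw":0},{"fingers":-0.2,"delta_pos":[-30,-4,0],"yaw":0},{"fingers":-1,"delta_pos":[-16,0,-30],"yaw":0},{"fingers":-1,"delta_pos":[0,25,-40],"yaw":0},{"fingers":-1,"delta_pos":[0,27,-30],"yaw":0},{"fingers":-1,"delta_pos":[0,0,0],"yaw":0},{"fingers":-1,"delta_pos":[0,0,0],"yaw":0}]}}

```text
clock: 13.88
position: [0.6173, 0.0615, 0.0911]
ee_rot: [-0.473, -0.525, -0.473, 0.526]
ft_force: [-1.2, 1.0, -0.7]
width: 0.0002
```

```bash
python3 st.py; python3 bl.py g
```

```text
t 13.88 jig [50.2  8.8] z 91.1 jaw-yJ deg -0.06 tilt [-0.001 -0.    -1.   ] w 0.0002 F [-1.2  1.  -0.7] q [-0.09  0.65  1.31 -0.    1.19  1.58]
top 959 [ 44.3  -3.5 142.2 325.2  11.2] ext [[  25.4 -159.8]
 [  80.5  138.1]]
side 885 [5.280e+01 1.000e-01 3.398e+02 5.820e+01 8.910e+01] ext [[  23.9 -163.1]
 [  81.1  128.4]]
```

View pics/side_g.png

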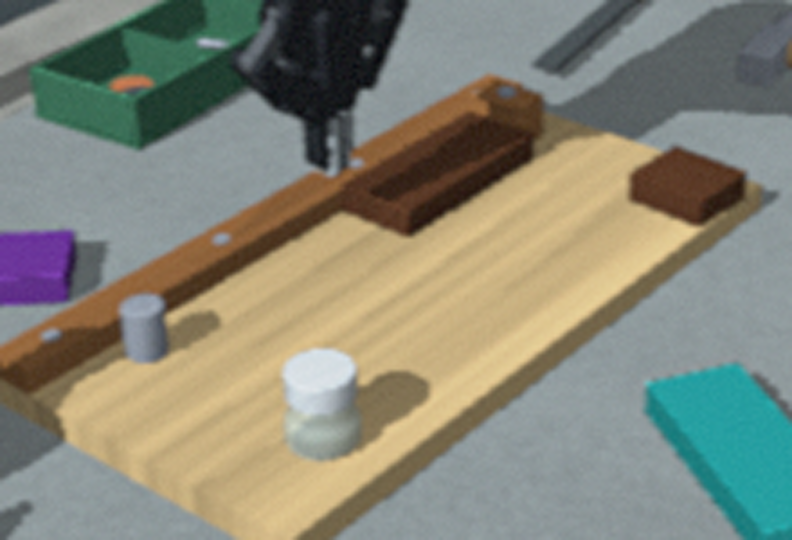

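View pics/top_g.png

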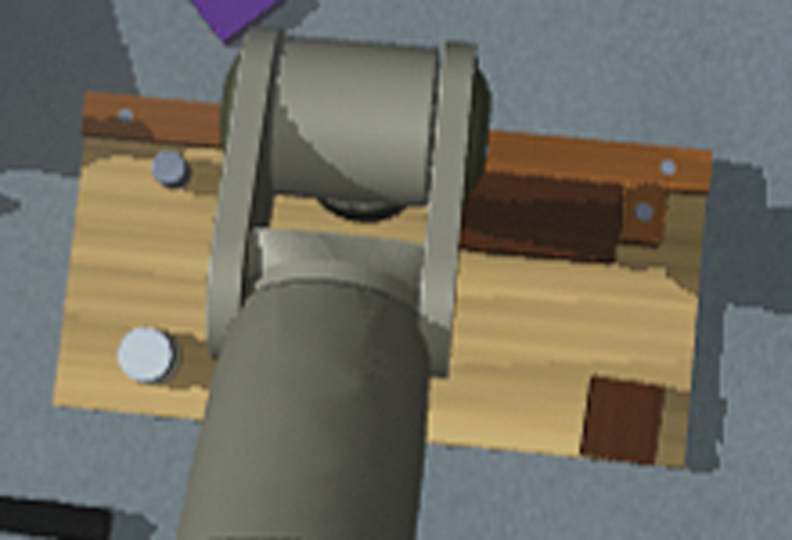

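>>> {"api": "carry_out", "payload": {"targets": [{"fingers":-1,"delta_pos":[23,2,0],"yaw":0},{"fingers":-1,"delta_pos":[23,0,0],"yaw":0},{"fingers":-1,"delta_pos":[0,0,8],"yaw":0},{"fingers":-1,"delta_pos":[0,0,8],"yaw":0},{"fingers":-1,"delta_pos":[0,0,6],"yaw":0},{"fingers":-1,"delta_pos":[0,0,4],"yaw":0},{"fingers":-1,"delta_pos":[0,0,0],"yaw":0}]}}

```text
clock: 14.85
position: [0.6173, 0.0356, 0.0457]
ee_rot: [0.473, 0.526, 0.473, -0.525]
ft_force: [0.4, 0.7, 0.8]
width: 0.0
```

```bash
python3 st.py
```

```text
t 14.85 jig [ 52.9 -17.1] z 45.7 jaw-yJ deg -0.08 tilt [ 0.001  0.    -1.   ] w 0.0 F [0.4 0.7 0.8] q [-0.13  0.7   1.36  0.    1.08  1.54]
```

>>> {"api": "carry_out", "payload": {"targets": [{"fingers":-1,"delta_pos":[0,0,1],"yaw":0},{"fingers":-1,"delta_pos":[0,0,1],"yaw":0},{"fingers":-1,"delta_pos":[0,0,0.5],"yaw":0},{"fingers":-1,"delta_pos":[0,0,0],"yaw":0}]}}

```text
clock: 15.35
position: [0.6172, 0.0349, 0.0455]
ee_rot: [0.473, 0.526, 0.474, -0.524]
ft_force: [1.5, 8.3, 2.1]
width: 0.0
```

```bash
python3 st.py
```

```text
t 15.35 jig [ 52.8 -17.8] z 45.5 jaw-yJ deg -0.03 tilt [ 0.001  0.002 -1.   ] w 0.0 F [1.5 8.3 2.1] q [-0.14  0.7   1.36  0.    1.08  1.54]
```

>>> {"api": "carry_out", "payload": {"targets": [{"fingers":-1,"delta_pos":[0,0,-10],"yaw":0},{"fingers":-1,"delta_pos":[-40,0,-5],"yaw":0},{"fingers":-1,"delta_pos":[-55,0,0],"yaw":0},{"fingers":-1,"delta_pos":[-55,0,0],"yaw":0},{"fingers":-1,"delta_pos":[0,-50,-30],"yaw":0},{"fingers":-1,"delta_pos":[0,-50,-40],"yaw":0},{"fingers":-1,"delta_pos":[0,-50,-40],"yaw":0},{"fingers":-1,"delta_pos":[0,-50,-40],"yaw":0},{"fingers":-1,"delta_pos":[0,-30,-40],"yaw":0},{"fingers":-1,"delta_pos":[0,0,-40],"yaw":0},{"fingers":-1,"delta_pos":[0,0,0],"yaw":0}]}}

```text
clock: 16.73
position: [0.4164, 0.2996, 0.1952]
ee_rot: [0.474, 0.525, 0.474, -0.524]
ft_force: [0.5, -0.5, -0.1]
width: 0.0
```

```bash
python3 st.py; python3 bl.py h
python3 - <<'E'
from h import *
for n in ("top","side"):
    c=robot.capture(n)
    for t in ("blank","stop","offcut","jar"):
        for r in robot.silhouettes(n,t)[:3]:
            P=cloud(c,r["mask"]); zz={"blank":.038,"stop":.05,"offcut":.038,"jar":.063}[t]
            T=P[P[:,2]>zz-.006]
            if len(T)<10: continue
            J=w2j(T); print(n,t,round(r["confidence"],2),rect(J/1000),"ext",np.percentile(J,[1,99],axis=0).round(1).tolist(),"zmed",np.median(T[:,2]).round(4))
E
```

```text
t 16.73 jig [-174.1  224.9] z 195.2 jaw-yJ deg 0.14 tilt [ 0. -0. -1.] w 0.0 F [ 0.5 -0.5 -0.1] q [ 0.39  0.36  1.49 -0.    1.29  2.06]
top 1220 [ 34.5  -5.  157.2 323.8  11.2] ext [[  25.2 -159.4]
 [  81.1  115.2]]
side 423 [5.200e+01 3.000e-01 3.387e+02 5.850e+01 8.970e+01] ext [[  23.4 -167.8]
 [  81.1  163.7]]
top blank 0.61 [ 52.8 -94.9  55.8 129.9   0.4] ext [[25.5, -158.5], [79.8, -31.3]] zmed 0.0385
top stop 0.5 [  59.  -174.3   37.6   29.9    2.9] ext [[40.3, -189.4], [77.3, -159.9]] zmed 0.0512
top offcut 0.68 [ -82.  -174.    50.    54.    86.4] ext [[-108.6, -198.4], [-55.7, -149.4]] zmed 0.0386
top jar 0.73 [-70.4 151.   35.7  34.5  69.1] ext [[-87.8, 133.9], [-53.9, 168.7]] zmed 0.0639
side stop 0.52 [-49.9  -1.4  45.1 441.1  32.2] ext [[-184.3, -185.8], [79.0, 174.0]] zmed 0.0495
side offcut 0.97 [ -83.2 -173.9   57.    58.8   87.2] ext [[-112.2, -197.3], [-55.2, -146.0]] zmed 0.0376
side jar 0.65 [-71.8 154.5  35.7  36.2   2.7] ext [[-89.6, 137.1], [-54.8, 172.2]] zmed 0.0628
```

View pics/top_h.png

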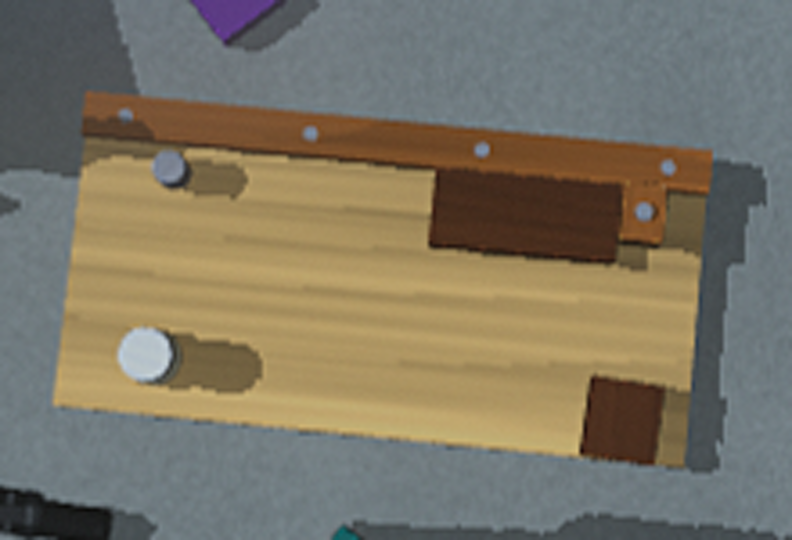

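View pics/side_h.png

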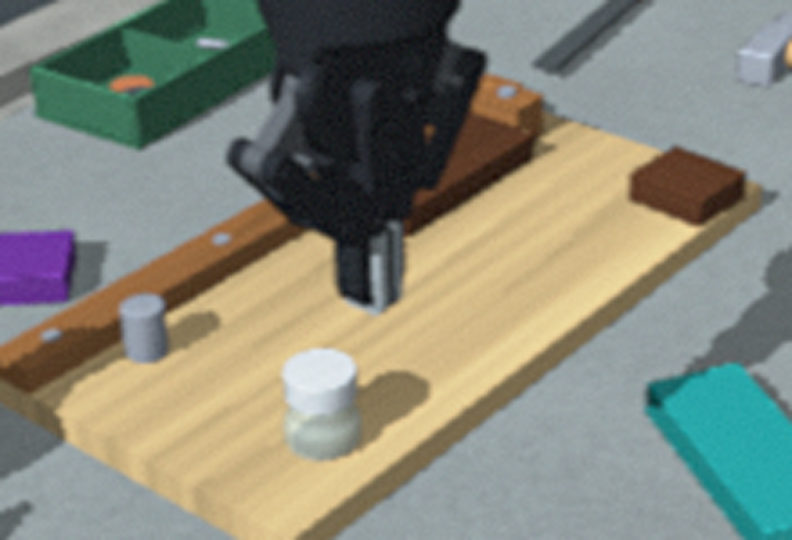

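The blank sits flush at both faces: x is 52.8 mm, it is 79.4 mm from the stop's centre (80 expected), and it is about 0.4° off. I'm handing it in.

```bash
python3 -c "
from bench import robot
print(robot.job_done())"
```

```text
the job is handed in; nothing more can be done
None
```

The blank is in the corner, flat against the fence and snug against the rectangular stop block, and the job was handed in at about 17 s. I pushed its long side to just short of the fence, then its end to the stop. I then pressed the long side onto the fence and the end onto the stop once more. The force rose and motion stopped at both faces: about 11 N at the fence and 8 N at the stop.

- **Fence:** the last top-camera check put the blank's centre at x = 52.8 mm in the board's frame, where 52.5 is ideal. It was about 0.4° (0.007 rad) off parallel, and its top was at 38.5 mm, so it lies flat.
- **Stop:** its centre was 79.4 mm from the stop's centre, where 80 is perfect contact. That is within the roughly 2 mm camera calibration.
- **Other things:** the offcut and jar were where they started, to within about 1–5 mm of measurement scatter. I did not measure the bench tools at the end, but the arm did not go low near them. The gripper ended clear, with the tool point at 195 mm height.
- **Checks that fell short:** in the last side view the gripper hid the blank, so the final measurement rests on the top camera alone. An unexplained upward force of up to 8 N showed while pushing. I saw no tilt or lift of the blank in the pictures.

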